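# Run the wing nut of the food press home

### The arm

A 7-joint arm with a two-finger parallel gripper is mounted at the origin on a cart in front of the work surface, level with it; the furniture and walls round the work are solid. World frame = base frame: x ahead of the robot, y to its left, z up, the work surface at z = 0. Lengths are in m, angles in rad, forces in N, time in s.
With the tool pointing down it reaches from about 0.4 to 0.875 m from the base axis. Payload 19.3 kg.
Tool frame: the origin (TCP) lies midway between the tips of the shut fingers; the grasp point (between the pads) lies 19 mm behind it; z points along the fingers, y is the line along which they close (so a half turn about z gives the same grasp; the last joint's range is limited). The gripper opens to 85 mm and grips with 20 to 120 N. Pads are 22 mm wide; open, the fingers measure 114 mm over their backs; the gripper's body (76 mm by 85 mm) begins 54 mm behind the grasp point. The pads swing forward as they close: fully open they stand 13 mm farther back than shut.
Start: joints at [-1.375, 0.521, -0.036, 1.599, 0.021, 1.021, -0.113], TCP at [0.164, 0.603, 0.231] pointing down, gripper open.
Joint ranges: [-2.91, 2.91], [-0.3, 2.13], [-1.5, 1.42], [0.17, 2.43], [-1.26, 4.41], [0.16, 1.93], [-2.52, 2.52]. Speed limits (rad/s): [1.89, 1.89, 2.39, 2.39, 3.01, 3.01, 3.01].

### API

Orientations are given as [roll, pitch, yaw] about the fixed x, y, z axes, in that order (R = Rz(yaw) Ry(pitch) Rx(roll)).
In Python, from rig import move_to, move_linear, movej, release, close_gripper, dwell, solve_ik, grab_frame, camera_info, IKError, close_job, current_time, current_joints, current_qd, current_tau, current_position, current_tcp_rot, current_contact_force, current_ft_torque, current_finger_gap, current_grasp_force gives the robot as it stands. Calls block until the motion is done:
- move_to(position, orientation): joint-space move of the TCP to a pose.
- move_linear(position, rotation=None, vel=0.15, threshold=None): straight line of the TCP; rotation=None keeps the orientation; vel is the mean speed in m/s. With threshold (N) it stops when the force on the tool has changed by that much, and returns True; else False.
- movej(angles): joint-space move.
- release() and close_gripper(force=None): open the fingers fully, or close them until they stop; force is the grip in N (None keeps the last).
- dwell(seconds).
- solve_ik(position, orientation): joint angles nearest the present ones, or None.
- grab_frame(name): name is "scene" or "top" or "wrist"; returns the picture (400x640x3 uint8, blue, green, red); there is no depth.
- camera_info(name): a dict with "fx", "fy", "cx", "cy" (pixels), "R" (3x3) and "t" (3): a world point X has camera coordinates R X + t; the wrist camera has in their place "hand_eye" (4x4, takes a point from camera to tool coordinates, whose origin is the TCP and whose axes are the flange's). Camera axes: x right, y down, z forward; pixel columns grow to the right and rows downward; lengths in m; the calibration is good to about 2 mm. A picture is of the moment at which its call begins: read the wrist's pose just before it. camera_info takes no time and is no camera call.
A pose or a line that the arm cannot do raises IKError and nothing moves.
- close_job(): hands the job in; it is judged then, once.
Readings, each from a call of its own:
- current_time(): time.
- current_joints(): joint angles.
- current_qd(): joint speeds.
- current_tau(): joint torques, N m.
- current_position(): TCP position.
- current_tcp_rot(): TCP orientation.
- current_contact_force(): force on the tool from outside, world axes, zero at the start.
- current_ft_torque(): the same for the moment, N m.
- current_finger_gap(): opening from 0.0 (shut) to 1.0 (fully open).
- current_grasp_force(): force on a finger pad.
Only numpy, scipy, OpenCV 4.12 (cv2) and the standard library are available. Lean on these libraries where they do the work, as an engineer would, in place of code of your own. Each camera call takes 0.05 s, during which the arm holds its last target. There are 200 camera calls.

### The job

Close the empty steel food press for storing: with a fingertip, push the wings of the loose red wing nut round clockwise (seen from above), in separate strokes of at most half a turn each with the finger taken off the nut for a moment between strokes, until the nut stops and the lid sits fully on the rim. Do not grip the nut, do not lift, tip or shove the press, and leave the kitchen timer, spice jar, shaker and mug standing where they are; finish clear of everything.

Things in the scene. Friction and masses are not known exactly. Their poses are not given: they have to be found in the camera images.
- press: Heavy loose food press (3 kg): square dark steel mould 120 x 120 mm, rim 70 mm above the worktop, on a black foot plate 152 x 152 mm; a flat grey lid 128 x 128 x 5 mm rides above the rim on a fixed upright screw 8 mm thick, whose end is 122 mm above the worktop and sticks out of the nut. Origin: centre of its underside, z up. A level push of some 15 N at nut height would tip or slide it.
- nut (a joint): Turn of the red wing nut on the upright screw, in rad, growing clockwise seen from above. 10.0 is fully home (hard stop, lid on the rim); it begins 8 to 10 rad short of that. Each rad lowers lid and nut 1.2 mm (12 mm at 0). It stays where it is left; turning takes 0.05 N m (about 1.3 N at 40 mm from the axis).
- nut_top (a point): Point on the nut's axis, level with the top of its wings. When home it is 107 mm above the worktop, 12 mm more at joint value 0. The two straight wings stand opposite each other, each 8 mm thick (11 mm at the rounded ends), reaching out 61 mm from the axis; their upright side faces reach from this level down 22 mm, and the lid's top lies 32 mm below this level. The hub between the wings has radius 13 mm.
- wing_tip (a point): Point at the outer end of one of the two (identical) wings, 58 mm from the nut's axis, level with nut_top; the other wing points the opposite way.
- drive_faces: The side faces of the nut's two wings that a clockwise push acts on, with their halves of the hub. Origin on the nut's axis, 30 mm below nut_top.
- back_faces: The opposite side faces of the two wings, with their halves of the hub. Origin as drive_faces. Squeezing these and drive_faces at once is gripping the nut.
- egg_timer: Loose round kitchen timer, green upper half on a pale foot, 60 mm across, 42 mm tall; bystander to the right of the press. Origin at the centre of its underside.
- spice_jar: Loose glass spice jar with dark cap, 41 mm thick, 105 mm tall; bystander to the left of the press. Origin at the centre of its underside.
- white_shaker: Loose white egg-shaped shaker, 48 mm thick, 60 mm tall; bystander behind the press on the left. Origin at the centre of its underside.
- mug: Loose white mug, 80 mm wide, 112 mm with its handle, 98 mm tall; bystander behind the press. Origin under its centre.

How it is judged:
On the way, in this order (a step that is already met when the one before it is completed fails the run):
1. the nut is partly turned (2.0 to 5.8 rad) and the finger is off it (value of joint nut between 2 and 5.8 rad and contact force between the fingers and press below 0.05 N), for 0.1 s.
2. the nut is turned further (5.8 to 9.6 rad) and the finger is off it again (value of joint nut between 5.8 and 9.6 rad and contact force between the fingers and press below 0.05 N), for 0.1 s.
At the end, for the whole second after the job is handed in: The nut is home (within 0.2 rad of its stop) and at rest, the lid down on the rim; the press stands flat within 30 mm of where it stood; timer, spice jar, shaker and mug are upright within 30 mm of their places (value of joint nut above 9.8 rad and angular speed of drive_faces below 0.1 rad/s and distance of each of press, egg_timer, spice_jar, white_shaker, mug from where it was at the start of the episode below 0.03 m and angle between press's own z axis and vertical below 0.03 rad and angle between each of egg_timer, spice_jar, white_shaker, mug's own z axis and vertical below 0.2 rad); the robot touches nothing.
It fails at once if the nut is gripped: squeezed on both sides at once (over 2 N each) (contact force between the fingers and drive_faces above 2 N and contact force between the fingers and back_faces above 2 N).
It fails at once if the press is lifted by 12 mm, tipped by 7 degrees or shoved by 30 mm (height (world z) of press above 0.012 m or angle between press's own z axis and vertical above 0.12 rad or distance of press from where it was at the start of the episode above 0.03 m).
It fails at once if a bystander is moved more than 30 mm or tipped (distance of any of egg_timer, spice_jar, white_shaker, mug from where it was at the start of the episode above 0.03 m or angle between any of egg_timer, spice_jar, white_shaker, mug's own z axis and vertical above 0.35 rad).
It also fails if it takes over 67 s, if anything falls off the work surface, if the arm or the gripper's body presses on something with over 40 N, if the wrist force passes 120 N, or if a joint passes its speed limit or range.

## Working session

There is one attempt and no reset: what is moved stays moved. The work goes in short steps, each a Python script; the robot and the scene stay as the last script left them, time stands still between calls to the robot, and variables do not carry over. Pictures are saved under pics/ and viewed, at most 10 in all, crops included, and the job is handed in when it is done.

```bash
mkdir -p pics; ls; python3 - <<'E'
from rig import *
import cv2
for n in("scene","top"):
    cv2.imwrite(f"pics/{n}0.png",grab_frame(n)); c=camera_info(n); print(n,c)
print(camera_info("wrist"),current_time(),current_position(),current_tcp_rot())
E
```

```text
pics
scene {'fx': 409.4188707122887, 'fy': 409.4188707122887, 'cx': 326.53797156026656, 'cy': 195.2519346936831, 'R': array([[-0.6986411 , -0.71522994,  0.01862121],
       [-0.38429139,  0.35317043, -0.85298932],
       [ 0.60350703, -0.60308937, -0.52159609]]), 't': array([0.2055068 , 0.44045205, 0.35031464])}
top {'fx': 441.453045848119, 'fy': 441.453045848119, 'cx': 324.23096851684176, 'cy': 196.1275142402538, 'R': array([[-0.02588794, -0.99949364,  0.01850066],
       [-0.9871296 ,  0.02263734, -0.15831204],
       [ 0.15781307, -0.02236092, -0.98721579]]), 't': array([-0.27898929,  0.62722098,  0.84915734])}
{'fx': 292.23540528040724, 'fy': 292.23540528040724, 'cx': 320.99076270091035, 'cy': 193.9764899181878, 'hand_eye': array([[ 1.03116383e-03, -9.45117642e-01, -3.26728602e-01,
         8.43621061e-02],
       [ 9.99998549e-01,  5.31583090e-04,  1.61832720e-03,
        -1.52602717e-04],
       [-1.35582618e-03, -3.26729796e-01,  9.45116819e-01,
        -1.42982217e-01],
       [ 0.00000000e+00,  0.00000000e+00,  0.00000000e+00,
         1.00000000e+00]])} 0.1 [0.16409687 0.60277556 0.23080387] [-3.14059731e+00  2.34311527e-05  2.87573829e+00]
```

View pics/scene0.png

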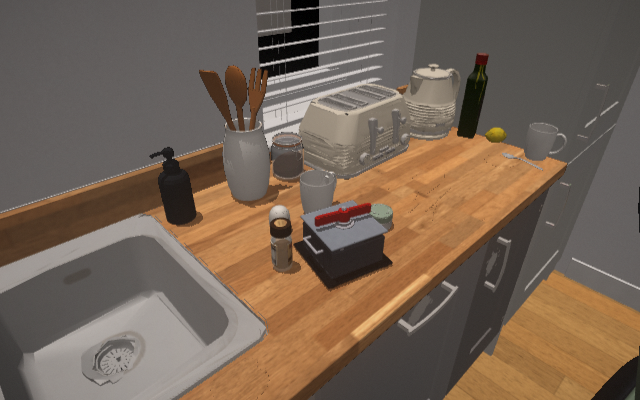

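View pics/top0.png

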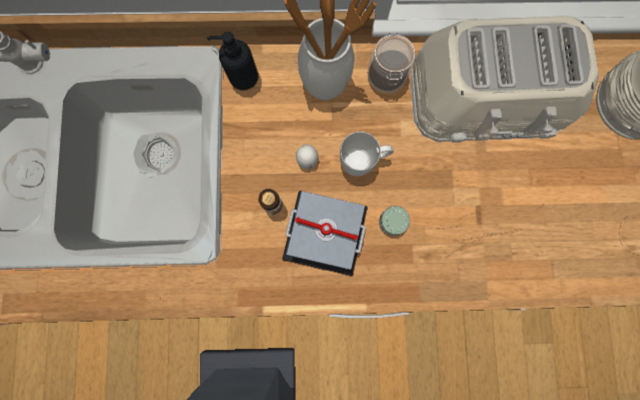

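The scene picture shows the press at about (343,240) with its red nut spanning (316,219)–(371,208), the jar at (281,245), the shaker at (280,215), the mug at (318,190) and the timer at (381,216). The top picture shows the nut hub at (326,229), wings (297,220)–(357,238), timer (395,221), jar (270,202), shaker (307,157) and mug (360,155).

```bash
cat > h.py <<'E'
from rig import *
import cv2, numpy as np
def ray(n,uv):
    c=camera_info(n); R,t=np.array(c["R"]),np.array(c["t"])
    d=R.T@np.array([(uv[0]-c["cx"])/c["fx"],(uv[1]-c["cy"])/c["fy"],1]); return -R.T@t,d
def plane(n,uv,z):
    o,d=ray(n,uv); return o+d*(z-o[2])/d[2]
def tri(a,b):
    (o1,d1),(o2,d2)=ray("top",a),ray("scene",b)
    s=np.linalg.lstsq(np.c_[d1,-d2],o2-o1,rcond=None)[0]
    p,q=o1+s[0]*d1,o2+s[1]*d2; return (p+q)/2,np.linalg.norm(p-q)
def red(n,img=None,box=None):
    img=grab_frame(n) if img is None else img
    h=cv2.cvtColor(img,cv2.COLOR_BGR2HSV)
    m=((h[...,0]<6)|(h[...,0]>172))&(h[...,1]>140)&(h[...,2]>60)
    m=m.astype(np.uint8)
    if box: k=np.zeros_like(m); k[box[1]:box[3],box[0]:box[2]]=1; m*=k
    nl,l,s,c=cv2.connectedComponentsWithStats(m); i=1+np.argmax(s[1:,4])
    ys,xs=np.nonzero(l==i); P=np.c_[xs,ys].astype(float)
    a=np.linalg.svd(P-P.mean(0),full_matrices=False)[2][0]
    if a[0]<0:a=-a
    u=(P-P.mean(0))@a
    return P.mean(0),P[u<=u.min()+1.5].mean(0)-a*.5,P[u>=u.max()-1.5].mean(0)+a*.5,len(P)
def nut(top=None,scene=None):
    T=red("top",top,(240,160,420,290)); S=red("scene",scene,(270,180,400,250)); return T,S
E
python3 - <<'E'
from h import *
T,S=nut(cv2.imread("pics/top0.png"),cv2.imread("pics/scene0.png"))
print(T,S)
for i in range(3): print(tri(T[i],S[i]))
for i in range(3): print(plane("top",T[i],.117))
for n,uv,z in(("timer",(395,221),.042),("jar",(270,202),.105),("jartop",(270,197),.105),("shaker",(307,157),.05),("mug",(360,153),.09),("press c",(326,229),.075)):print(n,plane("top",uv,z))
o,d=ray("top",(0,0));print(o)
E
```

```text
(array([326.36082474, 228.65635739]), array([295.85462968, 219.02229626]), array([357.07870365, 237.3443704 ]), 291) (array([342.30292599, 214.15146299]), array([314.91718439, 222.42995802]), array([370.08281561, 205.57004198]), 581)
(array([ 0.55088305, -0.29426301,  0.10243456]), np.float64(0.003905554565587124))
(array([ 0.5701344 , -0.23704963,  0.10011288]), np.float64(0.001779761244032695))
(array([ 0.53152227, -0.35289384,  0.10627016]), np.float64(0.0008507785790150167))
[ 0.54815151 -0.2951535   0.117     ]
[ 0.56763662 -0.23838076  0.117     ]
[ 0.53050435 -0.35214191  0.117     ]
timer [ 0.56684091 -0.43850189  0.042     ]
jar [ 0.60284058 -0.18896045  0.105     ]
jartop [ 0.61252993 -0.18902331  0.105     ]
shaker [ 0.70371083 -0.26063367  0.05      ]
mug [ 0.69953638 -0.36683354  0.09      ]
press c [ 0.5510644  -0.29549838  0.075     ]
[ 0.47791781 -0.27405869  0.94275965]
```

```bash
cat >> h.py <<'E'
from scipy.spatial.transform import Rotation as Ro
YAW=1.08
O=[np.pi,0,YAW]
def wray(pose,uv):
    c=camera_info("wrist"); p,r=pose; R=Ro.from_euler("xyz",r).as_matrix(); H=np.array(c["hand_eye"])
    d=R@H[:3,:3]@np.array([(uv[0]-c["cx"])/c["fx"],(uv[1]-c["cy"])/c["fy"],1]); return np.array(p)+R@H[:3,3],d
def wlook(name):
    pose=(current_position(),current_tcp_rot()); im=grab_frame("wrist"); cv2.imwrite(f"pics/{name}.png",im); return pose,im
def isect(rs):
    A=[];b=[]
    for o,d in rs:
        d=d/np.linalg.norm(d); M=np.eye(3)-np.outer(d,d); A.append(M); b.append(M@o)
    return np.linalg.solve(sum(A),sum(b))
E
python3 - <<'E'
from h import *
import pickle
close_gripper(20)
x=np.array([.47,.88,0]); a=np.array([.549,-.295,0])
V=[]
move_to(list(a-.10*x+[0,0,.25]),O); dwell(.3); V.append(wlook("w1"))
print(current_joints(),current_time(),current_contact_force(),current_finger_gap())
move_linear(list(a-.10*x+np.array([.88,-.47,0])*.09+[0,0,.25])); dwell(.3); V.append(wlook("w2"))
move_linear(list(a-.10*x-np.array([.88,-.47,0])*.09+[0,0,.25])); dwell(.3); V.append(wlook("w3"))
pickle.dump(V,open("V.pkl","wb"))
E=[red("wrist",v[1]) for v in V]
for e in E: print(e)
print(current_time())
cv2.imwrite("pics/w12.png",np.hstack([cv2.resize(v[1],None,fx=.62,fy=.62) for v in V[:2]]))
E
```

```text
[ 0.0295196   0.67205153  0.87330418  1.59104299 -0.55230287  1.14211989
  0.54079059] 4.8417 [0.76942041 0.86931529 0.19188579] 0.001790534638189584
(array([319.00223881,  68.4858209 ]), array([ 3.05561468e+02, -2.07617003e-01]), array([330.62684398, 139.49333129]), 1340)
(array([219.1778784 ,  69.38292367]), array([ 1.95867371e+02, -1.48755492e-01]), array([237.76899231, 138.93663428]), 1546)
(array([417.87432233,  67.54312469]), array([ 4.14219446e+02, -8.23989029e-02]), array([423.53055417, 138.8323989 ]), 2029)
7.6417
```

View pics/w12.png

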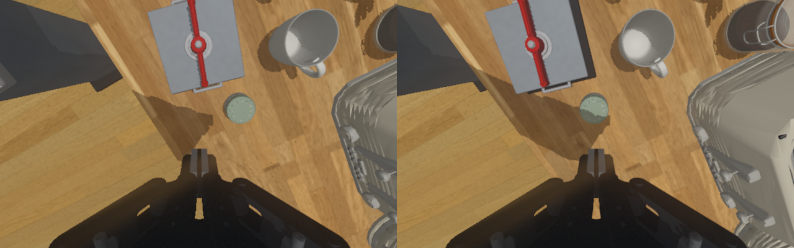

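The nut (hub at about (319,72) in w1) is cut off at the top edge, so I'll retake the views with the hand 40 mm closer.

```bash
python3 - <<'E'
from h import *
x=np.array([np.cos(YAW),np.sin(YAW),0]); l=np.array([x[1],-x[0],0]); a=np.array([.549,-.295,0])
V=[]
for i,s in enumerate((-.09,.09)):
    move_linear(list(a-.06*x+l*s+[0,0,.25]),vel=.25); dwell(.3); V.append(wlook(f"v{i}"))
E=[red("wrist",v[1]) for v in V]
for e in E: print(e)
P=[isect([wray(v[0],e[k]) for v,e in zip(V,E)]) for k in range(3)]
print(np.round(P,4))
d=P[1]-P[2]; print("span",np.linalg.norm(d),"mid",(P[1]+P[2])/2,"ang",np.degrees(np.arctan2(d[1],d[0])))
print(current_time(),solve_ik([.549,-.295,.1],O),current_contact_force())
cv2.imwrite("pics/v01.png",np.hstack([cv2.resize(v[1],None,fx=.62,fy=.62) for v in V]))
E
```

```text
(array([413.88207266, 109.78141751]), array([412.16447947,  46.1012633 ]), array([419.72782823, 177.88335208]), 1679)
(array([222.89313472, 109.61204663]), array([203.8698033,  47.1172487]), array([240.76656033, 178.93729676]), 1544)
[[ 0.551  -0.2854  0.1075]
 [ 0.5681 -0.2348  0.1136]
 [ 0.5302 -0.3494  0.1106]]
span 0.12069981795714474 mid [ 0.54911695 -0.2921159   0.11208917] ang 71.69399928976684
9.5167 [-0.06576665  0.82498057  0.74489515  1.73402714 -0.70788613  0.8722643
  0.50569929] [-0.73293945 -0.4782815  -0.37770057]
```

View pics/v01.png

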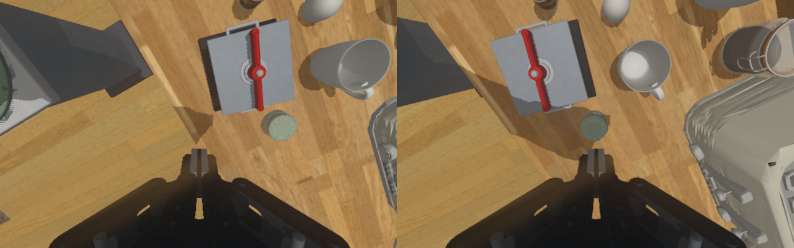

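```bash
cat >> h.py <<'E'
AX=np.array([.549,-.2935]); RR=.047
def pt(al,z): a=np.radians(al); return [AX[0]+RR*np.cos(a),AX[1]+RR*np.sin(a),z]
def stroke(a0,a1,z,thr=4.0,vel=.06,step=14):
    """finger down at angle a0 (deg), push clockwise to a1, back off, lift"""
    if current_position()[2]<.15: raise SystemExit("not up")
    move_linear(pt(a0,.16),vel=.25); dwell(.1); f0=np.array(current_contact_force())
    if move_linear(pt(a0,z),vel=.1,threshold=6): print("hit going down",current_position())
    al=a0; hits=0; pk=0
    while al>a1+.1 and hits<2:
        nx=max(a1,al-step)
        hit=move_linear(pt(nx,z-.0012*np.radians(a0-nx)),vel=vel,threshold=thr)
        f=np.array(current_contact_force())-f0; pk=max(pk,np.hypot(*f[:2]))
        if hit: hits+=1; print("hit near",round(nx,1),np.round(f,1),np.round(current_position(),4))
        else: hits=0; al=nx
    p=np.array(current_position()); al=np.degrees(np.arctan2(*(p[:2]-AX)[::-1]))
    move_linear(pt(al+15,p[2]),vel=.06); move_linear(pt(al+15,.16),vel=.15); dwell(.2)
    print("end alpha",round(al,1),"peak f",round(pk,2),"t",current_time(),"f",np.round(np.array(current_contact_force())-f0,2))
def wing(k=0):
    T,S=nut(); p,q=plane("top",T[1],.113-k),plane("top",T[2],.113-k); d=(p-q)[:2]
    return np.degrees(np.arctan2(d[1],d[0]))%180,(p+q)/2,np.linalg.norm(d)
E
python3 - <<'E'
from h import *
move_linear(pt(137,.16)) if current_position()[2]>.15 else None
stroke(137,-48,.1035)
move_linear(pt(-20,.25),vel=.25)
x=np.array([np.cos(YAW),np.sin(YAW)])
move_linear([*(AX-.06*x-.09*np.array([x[1],-x[0]])),.25],vel=.25); dwell(.2)
v=wlook("s1"); e=red("wrist",v[1])
P=[]
for k in(1,2):
    o,d=wray(v[0],e[k]); P.append((o+d*(.110-o[2])/d[2]))
d=P[0]-P[1]; print(np.degrees(np.arctan2(d[1],d[0]))%180,(P[0]+P[1])/2,np.linalg.norm(d),current_time())
E
```

```text
hit near 67 [-1.7  1.7  0.7] [ 0.5624 -0.2489  0.1017]
end alpha -48.0 peak f 2.9 t 17.8417 f [-0.61  0.54  0.64]
108.94290739184697 [ 0.5484884  -0.29169754  0.11      ] 0.12122043255507103 19.3583
```

View pics/s1.png

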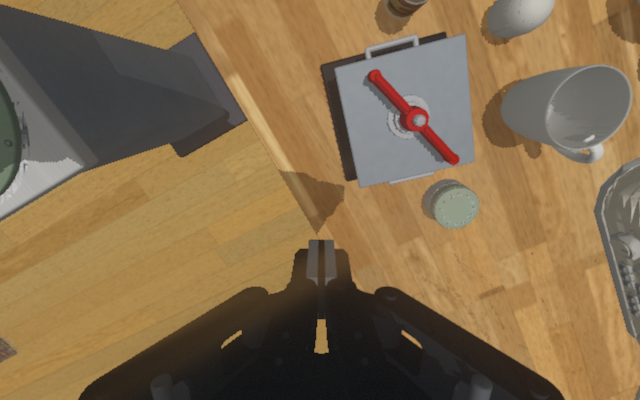

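Wing now at 109° (from (373,76) to (453,159) in the picture): it turned 143° = 2.5 rad as planned, press unmoved. Next come strokes 2 and 3.

```bash
cat >> h.py <<'E'
def check(name,z):
    move_linear([*current_position()[:2],.25],vel=.25)
    x=np.array([np.cos(YAW),np.sin(YAW)])
    move_linear([*(AX-.06*x-.09*np.array([x[1],-x[0]])),.25],vel=.25); dwell(.2)
    v=wlook(name); e=red("wrist",v[1]); P=[]
    for k in(1,2):
        o,d=wray(v[0],e[k]); P.append(o+d*(z-o[2])/d[2])
    d=P[0]-P[1]; print("wing",np.degrees(np.arctan2(d[1],d[0]))%180,(P[0]+P[1])/2,np.linalg.norm(d),current_time())
E
python3 - <<'E'
from h import *
move_linear(pt(-21,.16),vel=.25)
stroke(-21,-191,.1005)
print(wing(.003))
stroke(-164,-334,.0975)
check("s3",.104)
E
```

```text
end alpha 169.0 peak f 1.59 t 26.7833 f [ 0.04 -0.27  0.16]Traceback (most recent call last):
  File "<stdin>", line 4, in <module>
  File "h.py", line 57, in wing
    T,S=nut(); p,q=plane("top",T[1],.113-k),plane("top",T[2],.113-k); d=(p-q)[:2]
        ~~~^^
  File "h.py", line 25, in nut
    T=red("top",top,(240,160,420,290)); S=red("scene",scene,(270,180,400,250)); return T,S
  File "h.py", line 18, in red
    nl,l,s,c=cv2.connectedComponentsWithStats(m); i=1+np.argmax(s[1:,4])
                                                      ~~~~~~~~~^^^^^^^^^
    return _wrapfunc(a, 'argmax', axis=axis, out=out, **kwds)
    return bound(*args, **kwds)
ValueError: attempt to get argmax of an empty sequence
```

```bash
python3 - <<'E'
from h import *
stroke(-164,-334,.0975)
check("s3",.104)
E
```

```text
hit near -234 [-0.3 -0.1 -0. ] [ 0.5176 -0.2587  0.0959]
hit near -248 [ 0.7 -0.3  0.2] [ 0.5267 -0.2524  0.0955]
hit near -262 [ 0.2 -0.8 -0.5] [ 0.5373 -0.2483  0.0952]
hit near -290 [-0.6 -0.4 -0.5] [ 0.56   -0.2482  0.0945]
end alpha 26.0 peak f 1.28 t 33.975 f [-0.58 -1.29  0.32]
wing 3.2052169556714887 [ 0.54907463 -0.29077473  0.104     ] 0.12096330925441251 35.475
```

```bash
sed -i 's/^        if hit: hits+=1; print/        if hit: dwell(.1); f=np.array(current_contact_force())-f0; hits+=2 if np.hypot(*f[:2])>2.8 else .5; print/' h.py; python3 - <<'E'
from h import *
move_linear(pt(53,.16),vel=.25)
stroke(53,-130,.0945,vel=.04)
check("s4",.102)
E
```

```text
hit near -31 [2.5 0.6 0.5] [ 0.5908 -0.3141  0.0922]
hit near -31 [4.1 1.3 1.2] [ 0.5902 -0.3157  0.0921]
end alpha -28.3 peak f 3.03 t 41.475 f [ 1.07 -0.02 -0.29]
wing 133.80685038121698 [ 0.53201144 -0.27399367  0.102     ] 0.07107485865370583 42.9917
```

View pics/s4.png

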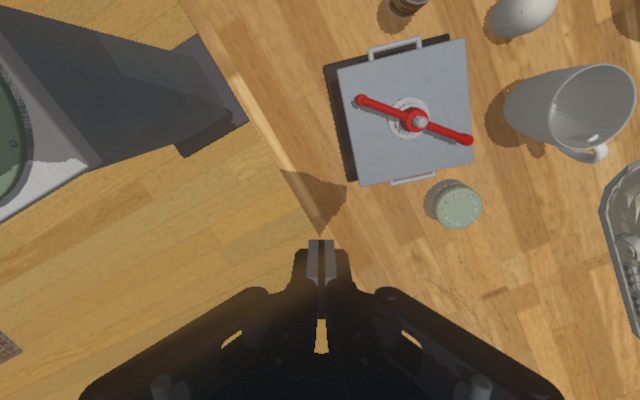

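The wing looks to be at about 130° ((360,99)–(468,141)), consistent with a stop after 8.4 rad. I'll confirm with a firmer nudge on the opposite wing.

```bash
python3 - <<'E'
from h import *
move_linear(pt(178,.16),vel=.25)
move_linear(pt(178,.0935),vel=.12,threshold=6); dwell(.1); f0=np.array(current_contact_force())
for a in (168,160,154,150,146,142):
    hit=move_linear(pt(a,.0925),vel=.03,threshold=6); dwell(.15)
    p=np.array(current_position()); f=np.array(current_contact_force())-f0
    print(a,hit,np.round(f,2),round(float(np.degrees(np.arctan2(*(p[:2]-AX)[::-1]))),1))
    if np.hypot(*f[:2])>5.5: break
move_linear(pt(178,.0935),vel=.08); move_linear(pt(178,.16),vel=.2)
check("s5",.102)
im=cv2.imread("pics/s5.png")[40:220,280:640]; cv2.imwrite("pics/s5c.png",cv2.resize(im,None,fx=2,fy=2))
cv2.imwrite("pics/sc5.png",grab_frame("scene")[150:300,220:440].repeat(3,0).repeat(3,1))
E
```

```text
168 False [ 0.2   0.15 -0.52] 168.2
160 False [-1.03  0.86 -0.45] 160.1
154 False [-0.12  0.97 -2.11] 154.0
150 True [-3.42 -4.53  2.33] 152.0
wing 133.57572254215185 [ 0.53191796 -0.27345898  0.102     ] 0.07066935693502396 48.3667
```

View pics/sc5.png

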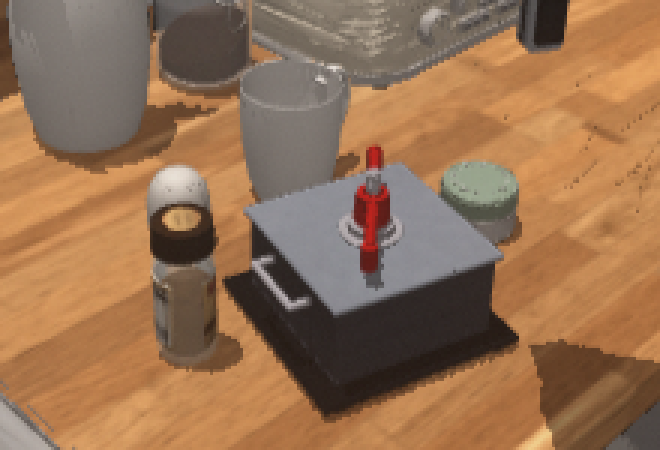

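The lid sits on the rim with no gap, and the nut (at (372,200) in the crop) did not move under a 5.7 N push. Everything is standing and the hand is clear at z = 0.25.

```bash
python3 -c "
from rig import *
print(close_job())"
```

```text
the job is handed in; nothing more can be done
None
```

I handed the job in with the nut at its stop after four clockwise strokes totalling about 8.4 rad: it held against a final 5.7 N check push, the lid shows no gap at the rim, everything still stands in its place, and the hand finished clear at about 48 s; no verdict was returned.

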